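# Clamp a propeller hub and take off its spinner, whichever way it unscrews

### The job

Swing the toggle clamp's handle down until it locks over centre, so that the clamp's rubber tip holds the spar of the propeller hub in the nest. Then unscrew the bullet-shaped spinner of that hub: its thread may be left- or right-handed and is not marked, so find out by trying which way loosens it. Lift the spinner off and finish while holding it still in the gripper, at least 10 cm above where it sat, with the hub still clamped in its nest and the parked hub, its spinner and the other things on the desk left as they are.

Things in the scene. Friction and masses are not known exactly. Their poses are not given: they have to be found in the camera images.
- jig: Fixed plywood board 18 mm thick (x -267 to 243, y +-90 mm). Origin on the desk under the nest's axis; +x runs from the nest to the toggle clamp, z up. Nest dowels up to 14 mm high; fixed hooks 18 mm high over the nested hub's rear spars. Toggle clamp: base x 136 to 208 mm, 44 wide, 54 high; open, arm and handle stand up; push the handle down, away from the hub, to bring the arm down.
- nest (a point): Point on the board's top, 18 mm above the desk, on the axis of the hub in the nest (the one to work on). The other hub is parked on the board at jig x = -150 mm.
- clamp_handle (a joint): Handle's angle against the clamp arm, rad: 0 open, growing as the handle is swung down towards jig +x, in the board's x-z plane, while its linkage brings the arm down the other way. Passes centre at 2.67, stops at 2.74; beyond centre it stays locked by itself. Pushing it takes 1 to 4 N at the grip.
- handle_pivot (a point): Pin (along jig y, at y = 0) on which the handle turns; it sits on the clamp arm and shifts. Handle open: pointing 1.51 rad above level, pin at jig x = 172 mm, 60 mm above the desk; at 0.96 rad: x = 165, 68 mm; at 0.65 rad: x = 160, 70 mm; locked: 0.03 rad below level, x = 155, 71 mm.
- handle_grip (a point): Point on the handle's centre line 100 mm from its pivot, in the round black rubber grip, 18 mm thick, which reaches from 48 to 128 mm from the pivot.
- clamp_arm: Steel clamp arm, 14 x 10 mm, origin on its pivot at jig x = 155 mm, 53 mm above the desk; driven by the handle. Open it stands 69 degrees up. Closed it lies level towards the hub, and its sprung rubber-tipped spindle, 75 mm from the pivot, presses about 10 N on the spar 80 mm from the hub's axis; all of it then stays 66 mm or more from that axis and under 80 mm above the desk.
- hub_1: Steel propeller hub, blades off, loose, 0.35 kg. Barrel 42 mm across, 17 high; origin at the centre of its underside, z up. Three round sockets, 15 mm thick, to 46 mm from the axis, then bare spars, 10 mm thick, to 95 mm; centre lines 8 mm up, at 0 (its +x, towards the clamp) and +-120 degrees. Threaded boss hidden under the spinner, 21 mm tall. Either hub may be the one in the nest.
- hub_2: The other hub: looks like hub_1, its thread has the other hand. One hub is right-handed (spinner loosens counter-clockwise seen from above), the other left-handed (loosens clockwise); nothing marks which.
- spinner_1: Spinner screwed on hub_1: brass bullet-shaped cap, 44 mm across, 53 high, 150 g; straight knurled skirt up to 28 mm, then a rounded nose. Origin at the centre of its open mouth (underside), z up; screwed home it is 17 mm above the hub's origin. Grip the skirt with the fingertips 3 mm or more above the mouth, to pass over sockets and dowels. Cannot be pulled off unturned.
- spinner_2: Spinner screwed on hub_2, like spinner_1. Both threads: rise 24 mm per full turn; up to 0.1 rad of play, then a solid stop in the tightening sense; in the loosening sense it goes on turning easily (under 0.3 N m) and rises; free to lift straight off after 2.2 to 2.4 rad of loosening. Let go part-way, it stays where it is.
- tin: Round aluminium tin, 41 mm across, 22 mm high, standing on the board between the two hubs, to one side. Origin at the centre of its underside. A bystander.
- hex_driver: Hex driver lying on the board beside the hub in the nest: black handle 13 mm thick and 62 mm long, thin steel blade 58 mm long along its +x. Origin on the underside where handle and blade meet. A bystander.
- blade_1: Loose black propeller blade lying flat, 200 mm long, 32 mm wide, at most 11 mm thick. Origin on the underside near its middle, length along its x. A bystander.
- blade_2: A second loose propeller blade like blade_1. A bystander.
- mug: White mug, 76 mm across the rim, 92 mm high, handle at its +y. Origin at the centre of its underside. A bystander.
- book: Closed leather-bound book, 150 x 210 x 36 mm, lying flat. Origin at the centre of its underside. A bystander.
- oil: Small amber oil bottle, 34 mm across, 85 mm high. Origin at the centre of its underside. A bystander.
There are look-alikes about, which are no part of the job. Leave any purple or red look-alike of the spinner_2 alone. Leave any red look-alike of the spinner_1 alone.

How it is judged:
On the way, in this order (a step that is already met when the one before it is completed fails the run):
1. the clamp is swung over centre and its tip presses on the hub in the nest (((horizontal distance between hub_1 and nest below 0.008 m and value of joint clamp_handle above 2.69 rad and contact force between clamp_arm and hub_1 above 4 N) or (horizontal distance between hub_2 and nest below 0.008 m and value of joint clamp_handle above 2.69 rad and contact force between clamp_arm and hub_2 above 4 N))), for 0.2 s.
2. the spinner of the clamped hub is off its thread, lifted clear of the boss, the clamp still closed (((horizontal distance between hub_1 and nest below 0.008 m and value of joint clamp_handle above 2.69 rad and contact force between clamp_arm and hub_1 above 4 N and z of spinner_1 in the frame of hub_1 above 0.045 m) or (horizontal distance between hub_2 and nest below 0.008 m and value of joint clamp_handle above 2.69 rad and contact force between clamp_arm and hub_2 above 4 N and z of spinner_2 in the frame of hub_2 above 0.045 m))), for 0.1 s.
At the end, for the whole second after the job is handed in: Clamp handle past centre (over 2.69 rad), pressing over 4 N on the hub in the nest, which sits flat within 8 mm of the nest's axis; its spinner held by the fingers (over 2 N), mouth over 90 mm above the hub's underside, touching neither hub nor board, slower than 30 mm/s (((horizontal distance between hub_1 and nest below 0.008 m and value of joint clamp_handle above 2.69 rad and contact force between clamp_arm and hub_1 above 4 N and height (world z) of hub_1 below 0.022 m and angle between hub_1's own z axis and vertical below 0.05 rad and z of spinner_1 in the frame of hub_1 above 0.09 m and height (world z) of spinner_1 above 0.11 m and contact force between the fingers and spinner_1 above 2 N and contact force between spinner_1 and hub_1 below 0.05 N and contact force between spinner_1 and jig below 0.05 N and linear speed of spinner_1 below 0.03 m/s) or (horizontal distance between hub_2 and nest below 0.008 m and value of joint clamp_handle above 2.69 rad and contact force between clamp_arm and hub_2 above 4 N and height (world z) of hub_2 below 0.022 m and angle between hub_2's own z axis and vertical below 0.05 rad and z of spinner_2 in the frame of hub_2 above 0.09 m and height (world z) of spinner_2 above 0.11 m and contact force between the fingers and spinner_2 above 2 N and contact force between spinner_2 and hub_2 below 0.05 N and contact force between spinner_2 and jig below 0.05 N and linear speed of spinner_2 below 0.03 m/s))); the arm keeps its last pose, push and grip.
It fails at once if the parked hub's spinner is moved more than 15 mm ((horizontal distance between hub_1 and nest above 0.075 m and distance of spinner_1 from where it was at the start of the episode above 0.015 m) or (horizontal distance between hub_2 and nest above 0.075 m and distance of spinner_2 from where it was at the start of the episode above 0.015 m)).
It fails at once if a hub is pulled out of its place (moved more than 15 mm) (distance of any of hub_1, hub_2 from where it was at the start of the episode above 0.015 m).
It fails at once if a bystander is moved more than 30 mm (distance of any of tin, hex_driver, blade_1, blade_2, mug, book, oil from where it was at the start of the episode above 0.03 m).
It also fails if it takes over 72 s, if anything falls off the work surface, if the arm or the gripper's body presses on something with over 40 N, if the wrist force passes 120 N, or if a joint passes its speed limit or range.

### The arm

A 6-joint arm with a two-finger parallel gripper is mounted at the origin on the work surface. World frame = base frame: x ahead of the robot, y to its left, z up, the work surface at z = 0. Lengths are in m, angles in rad, forces in N, time in s.
With the tool pointing down it reaches from about 0.35 to 1 m from the base axis. Payload 7.1 kg.
Tool frame: the origin (TCP) lies between the finger pads; the fingertips stand 22 mm ahead of it and the grasp point (between the pads) lies 3 mm ahead of it; z points along the fingers, y is the line along which they close (so a half turn about z gives the same grasp; the last joint's range is limited). The gripper opens to 85 mm and grips with 20 to 120 N. Pads are 22 mm wide; open, the fingers measure 114 mm over their backs; the gripper's body (76 mm by 85 mm) begins 54 mm behind the grasp point. The pads swing forward as they close: fully open they stand 13 mm farther back than shut.
Start: joints at [1.314, 0.423, 1.63, -0, 1.089, -0.019], TCP at [0.147, 0.607, 0.253] pointing down, gripper open.
Joint ranges: [-3, 3], [-0.9, 2.11], [0.09, 2.58], [-1.31, 4.45], [0.11, 2.69], [-2.54, 2.54]. Speed limits (rad/s): [2.39, 2.39, 3.01, 3.14, 3.14, 3.14].

### API

Orientations are given as a rotation vector (axis times angle).
In Python, from rig import manip gives the robot as it stands. The module is installed in compiled form; this text tells all that it offers. Calls block until the motion is done:
- manip.move_to(position, orientation): joint-space move of the TCP to a pose.
- manip.servo_line(position, orientation=None, rate=0.15): straight line of the TCP; orientation=None keeps the orientation; rate is the mean speed in m/s.
- manip.set_joints(angles): joint-space move.
- manip.command_gripper(opening, f_grip=None): finger opening in m; f_grip is the grip in N (None keeps the last); returns when the fingers have stopped.
- manip.hold(seconds).
- manip.solve_ik(position, orientation): joint angles nearest the present ones, or None.
- manip.camera(name): name is "scene" or "top" or "wrist"; returns a dict with "image" (384x512x3 uint8, red, green, blue), "fx", "fy", "cx", "cy" (pixels), "cam_to_world" (4x4, takes a point from camera to world coordinates); the wrist camera has in their place "mount" (4x4, takes a point from camera to tool coordinates, whose origin is the TCP and whose axes are the flange's). Camera axes: x right, y down, z forward; pixel columns grow to the right and rows downward; lengths in m; the calibration is good to about 2 mm. A picture is of the moment at which its call begins: read the wrist's pose just before it. There is no depth.
A pose or a line that the arm cannot do raises manip.IKError and nothing moves.
- manip.sign_off(): hands the job in; it is judged then, once.
Readings, each from a call of its own:
- manip.get_time(): time.
- manip.get_joint_positions(): joint angles.
- manip.get_joint_vel(): joint speeds.
- manip.get_tau(): joint torques, N m.
- manip.get_position(): TCP position.
- manip.get_ee_rot(): TCP orientation.
- manip.get_contact_force(): force on the tool from outside, world axes, zero at the start.
- manip.get_torque(): the same for the moment, N m.
- manip.get_width(): finger opening in m.
- manip.get_grip_force(): force on a finger pad.
Only numpy, scipy, OpenCV 4.12 (cv2) and the standard library are available. Lean on these libraries where they do the work, as an engineer would, in place of code of your own. Each camera call takes 0.05 s, during which the arm holds its last target. There are 200 camera calls.

## Working session

There is one attempt and no reset: what is moved stays moved. The work goes in short steps, each a Python script; the robot and the scene stay as the last script left them, time stands still between calls to the robot, and variables do not carry over. Pictures are saved under pics/ and viewed, at most 10 in all, crops included, and the job is handed in when it is done.

```bash
mkdir -p pics; python3 - <<'E'
from rig import manip as m
import cv2,numpy as np
for n in("top","scene"):
    c=m.camera(n);cv2.imwrite(f"pics/{n}0.png",cv2.resize(c["image"][:,:,::-1],(800,600),interpolation=cv2.INTER_CUBIC))
    print(n,c["fx"],c["fy"],c["cx"],c["cy"],np.round(c["cam_to_world"],3).tolist())
print(m.get_ee_rot(),m.get_position(),m.get_time(),m.get_width())
E
```

```text
top 451.5205418187495 451.5205418187495 250.85675663665333 186.65926878242004 [[-0.028, -0.993, 0.113, 0.431], [-1.0, 0.029, 0.004, -0.003], [-0.007, -0.113, -0.994, 1.467], [0.0, 0.0, 0.0, 1.0]]
scene 481.4485005546963 481.4485005546963 259.2226232097373 188.90967581445287 [[-0.871, 0.319, -0.373, 1.151], [0.49, 0.592, -0.64, 0.938], [0.016, -0.74, -0.672, 1.114], [0.0, 0.0, 0.0, 1.0]]
[-3.72710793e-01 -3.11920571e+00  2.13793482e-03] [0.14708821 0.60698333 0.25261566] 0.1 0.08528301874158538
```

View pics/top0.png

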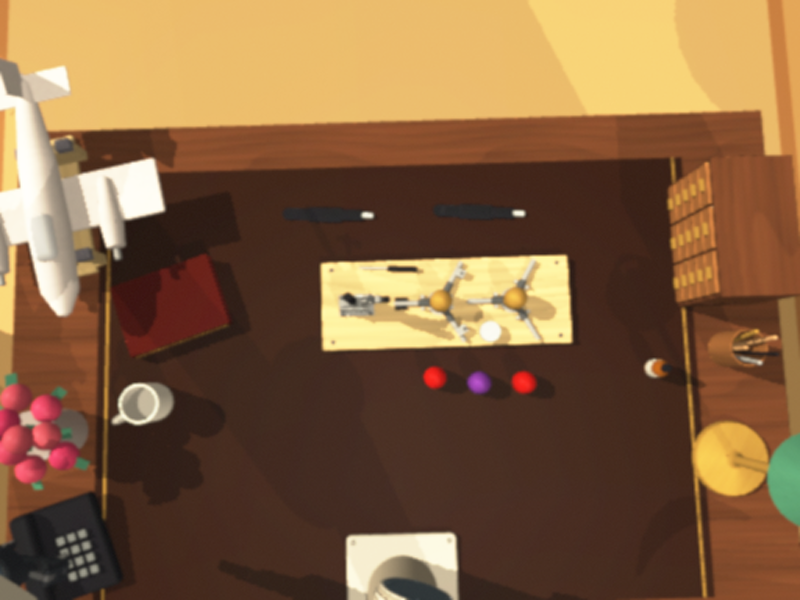

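View pics/scene0.png

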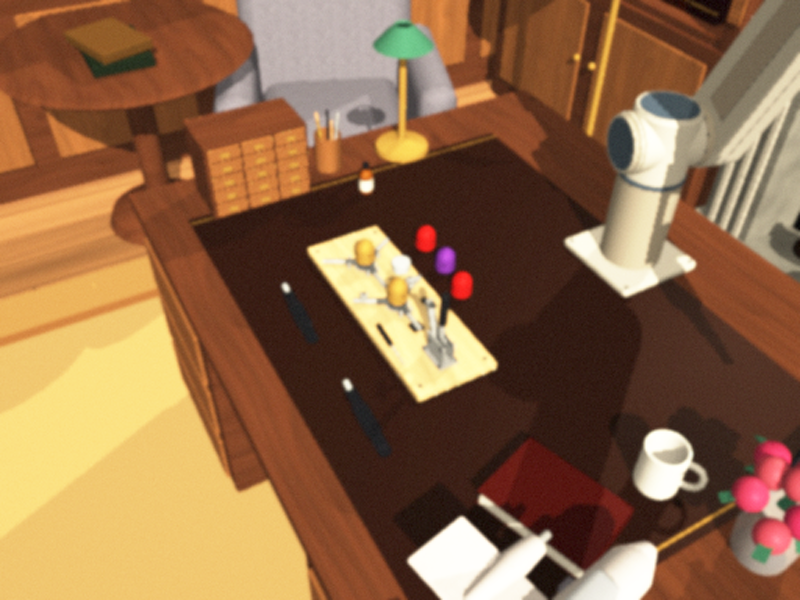

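The brass spinners are at top-view (441,300), next to the clamp at (357,303), and at (515,298), which is the parked hub. The look-alikes are red (434,377), purple (479,383) and red (524,382). My choice is the brass one at (441,300), since it is on the clamp side. Jig +x points left in the image. Next I'll work out the jig pose from the board corners.

```bash
cat > h.py <<'E'
from rig import manip as m
import cv2,numpy as np
from scipy.spatial.transform import Rotation as R
def ray(c,T,u,v,z):
    d=T[:3,:3]@[(u-c["cx"])/c["fx"],(v-c["cy"])/c["fy"],1]; o=T[:3,3]
    return (o+d*(z-o[2])/d[2])
def wrist():
    p=np.array(m.get_position());r=R.from_rotvec(m.get_ee_rot()); c=m.camera("wrist")
    T=np.eye(4);T[:3,:3]=r.as_matrix();T[:3,3]=p
    return c,T@np.array(c["mount"])
def down(yaw): # tool z down, tool y along heading yaw
    y=np.array([np.cos(yaw),np.sin(yaw),0]);z=np.array([0,0,-1.]);x=np.cross(y,z)
    return R.from_matrix(np.c_[x,y,z]).as_rotvec()
E
python3 - <<'E'
from h import *
c=m.camera("top");T=np.array(c["cam_to_world"])
hsv=cv2.cvtColor(c["image"],cv2.COLOR_RGB2HSV)
roi=np.zeros(hsv.shape[:2],np.uint8);roi[150:235,190:380]=1
mk=((hsv[...,2]>130)&(roi>0)).astype(np.uint8)
mk=cv2.morphologyEx(mk,cv2.MORPH_CLOSE,np.ones((25,25)))
cs=max(cv2.findContours(mk,0,2)[0],key=cv2.contourArea);b=cv2.boxPoints(cv2.minAreaRect(cs));print(b*1.5625)
W=np.array([ray(c,T,u,v,.018) for u,v in b]);print(W.round(4), [np.linalg.norm(W[i]-W[i-1]).round(3) for i in range(4)])
k=np.array([[320,263],[568,255],[573,343],[322,350]])/1.5625
V=np.array([ray(c,T,u,v,.018) for u,v in k]);print(V.round(4),[np.linalg.norm(V[i]-V[i-1]).round(3) for i in range(4)])
for nm,u,v,z in(("nest",441,300,.07),("park",515,298,.07),("tin",490,331,.04),("clampbase",357,303,.05)):print(nm,ray(c,T,u/1.5625,v/1.5625,z).round(4))
E
```

```text
[[318.37796 261.30832]
 [569.0562  253.08936]
 [571.9866  342.4656 ]
 [321.30832 350.68457]]
[[ 0.664   0.1535  0.018 ]
 [ 0.666  -0.3675  0.018 ]
 [ 0.4808 -0.3631  0.018 ]
 [ 0.4786  0.1505  0.018 ]] [np.float64(0.185), np.float64(0.521), np.float64(0.185), np.float64(0.514)]
[[ 0.6603  0.1502  0.018 ]
 [ 0.6621 -0.3651  0.018 ]
 [ 0.4797 -0.3651  0.018 ]
 [ 0.4799  0.149   0.018 ]] [np.float64(0.18), np.float64(0.515), np.float64(0.182), np.float64(0.514)]
nest [ 0.5707 -0.0949  0.07  ]
park [ 0.5704 -0.2421  0.07  ]
tin [ 0.5079 -0.1936  0.04  ]
clampbase [0.5715 0.0734 0.05  ]
```

```bash
python3 - <<'E'
from h import *
for y in(0,np.pi):
    for p in ((.571,-.095,.06),(.571,.06,.3)):
        q=m.solve_ik(np.array(p),down(y));print(y,p,None if q is None else np.round(q,2))
q={y:m.solve_ik(np.array((.571,-.02,.36)),down(y)) for y in(0,np.pi)}
y=min((k for k in q if q[k] is not None),key=lambda k:abs(q[k][5]));print("yaw",y)
m.move_to(np.array((.571,-.02,.36)),down(y))
c,T=wrist();np.save("w1.npy",T);print(T.round(3).tolist(),c["fx"],c["cx"],c["cy"],m.get_time())
cv2.imwrite("pics/w1.png",cv2.resize(c["image"][:,:,::-1],(800,600),interpolation=cv2.INTER_CUBIC))
E
```

```text
0 (0.571, -0.095, 0.06) [-0.19  0.64  1.83 -0.    0.68 -0.19]
0 (0.571, 0.06, 0.3) [ 0.08  0.3   1.7  -0.    1.14  0.08]
3.141592653589793 (0.571, -0.095, 0.06) None
3.141592653589793 (0.571, 0.06, 0.3) None
yaw 0
[[1.0, 0.001, 0.001, 0.571], [0.002, -0.956, -0.293, 0.055], [0.001, 0.293, -0.956, 0.481], [0.0, 0.0, 0.0, 1.0]] 310.29475748279197 260.40676099153796 187.4956079516473 2.9
```

View pics/w1.png

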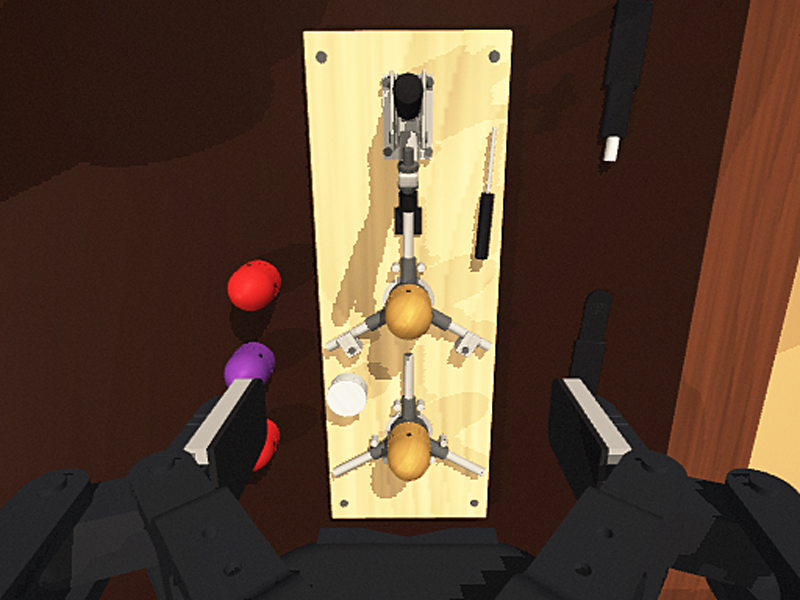

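The wrist picture shows the nested brass spinner at (409,312) with the clamp above it, its handle at (407,95), and both hooks at (348,345) and (468,345). The parked spinner is at (410,455) and the tin at (347,395). The red and purple look-alikes are off the board on the left.

```bash
python3 - <<'E'
from h import *
c=m.camera("wrist");T=np.load("w1.npy")
for n,u,v,z in(("TL",303,30,.018),("TR",513,30,.018),("BL",331,518,.018),("BR",487,518,.018),("handle top",407,88,.188),("spin mid",409,312,.062),("park",410,455,.062),("tin",347,392,.04),("pad tip",408,215,.1)):
    print(n,ray(c,T,u/1.5625,v/1.5625,z).round(4))
E
```

```text
TL [0.4818 0.1488 0.018 ]
TR [0.6618 0.1491 0.018 ]
BL [ 0.4832 -0.3612  0.018 ]
BR [ 0.6651 -0.361   0.018 ]
handle top [0.5709 0.0855 0.188 ]
spin mid [ 0.5732 -0.0915  0.062 ]
park [ 0.5746 -0.2441  0.062 ]
tin [ 0.5105 -0.1853  0.04  ]
pad tip [0.5719 0.0023 0.1   ]
```

```bash
cat >> h.py <<'E'
N=np.array([.5731,-.094]);ex=np.array([-.0045,1.])
def jig(x,z): return np.r_[N+ex*x,z]
E
python3 - <<'E'
from h import *
o=down(.0045)
m.command_gripper(0.0,30)
m.move_to(jig(.146,.23),o)
m.servo_line(jig(.148,.185),o,rate=.1)
f0=np.array(m.get_contact_force());print(f0,m.get_time())
th=[-.03,.65,.96,1.51];px=[.155,.160,.165,.172];pz=[.071,.070,.068,.060]
def tcp(t,pen):
    r=.105;P=np.array([np.interp(t,th,px),np.interp(t,th,pz)])+r*np.array([np.cos(t),np.sin(t)])+(.009-pen)*np.array([-np.sin(t),np.cos(t)])
    return jig(P[0]-.011,P[1]+.022)
for t in np.linspace(1.5,.03,12):
    m.servo_line(tcp(t,.001),o,rate=.07)
    f=np.array(m.get_contact_force())-f0;print(round(t,2),f.round(1))
    if np.linalg.norm(f)>30: print("stop");break
else:
  for pen in np.arange(0,.016,.0015):
    m.servo_line(tcp(-.03,pen),o,rate=.03)
    f=np.array(m.get_contact_force())-f0;print(pen.round(4),f.round(1))
    if f[2]>14: break
c=m.camera("scene");im=c["image"][120:270,180:340,::-1]
cv2.imwrite("pics/s1.png",cv2.resize(im,(640,600),interpolation=cv2.INTER_CUBIC));print(m.get_time())
E
```

```text
[ 0.36846371 -0.09721945  0.28424986] 4.9583
1.5 [-0.5  0.8 -0.2]
1.37 [-0.2 -0.5 -0.6]
1.23 [-0.3  0.2 -0.9]
1.1 [1.  0.8 0.1]
0.97 [-0.1  0.2 -0.8]
0.83 [-0.7  0.1 -0.8]
0.7 [-0.1 -0.3 -0.9]
0.56 [-0.8  0.1  0.4]
0.43 [-0.5 -0.3 -0.3]
0.3 [ 0.  -0.1 -0.2]
0.16 [-0.4  0.4  0.3]
0.03 [-1.  -0.3 -0.7]
0.0 [ 0.1 -0.9 -0.2]
0.0015 [-0.1 -0.4 -0.3]
0.003 [-1.  -0.4  1.6]
0.0045 [-1.3  1.2  4.8]
0.006 [-2.2  1.4  8.6]
0.0075 [-2.7  2.  10.7]
0.009 [-3.4  3.  11.2]
0.0105 [-3.4  4.3 11.2]
0.012 [-2.9  4.1 12.8]
0.0135 [-4.1  4.5 13.7]
0.015 [-4.   4.6 13.2]
11.7917
```

View pics/s1.png

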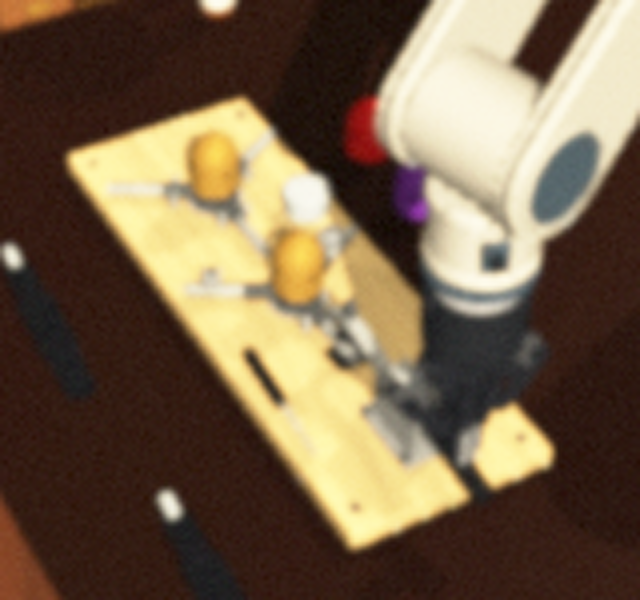

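The arm seems to be down in this view, at about (350,340), but the gripper hides the handle. I'll back off, read the actual TCP and look from close by.

```bash
python3 - <<'E'
from h import *
o=down(.0045)
p=np.array(m.get_position());print((p[:2]-N).round(4),p[2].round(4))
m.servo_line(p+[0,0,.02],o,rate=.08)
print(np.array(m.get_contact_force()).round(1))
m.move_to(jig(.21,.25),o)
c,T=wrist();np.save("w2.npy",T)
cv2.imwrite("pics/w2.png",cv2.resize(c["image"][:,:,::-1],(800,600),interpolation=cv2.INTER_CUBIC));print(m.get_time())
E
```

```text
[-0.0006  0.2499] 0.0852
[-0.1  0.4 -0.5]
12.9083
```

View pics/w2.png

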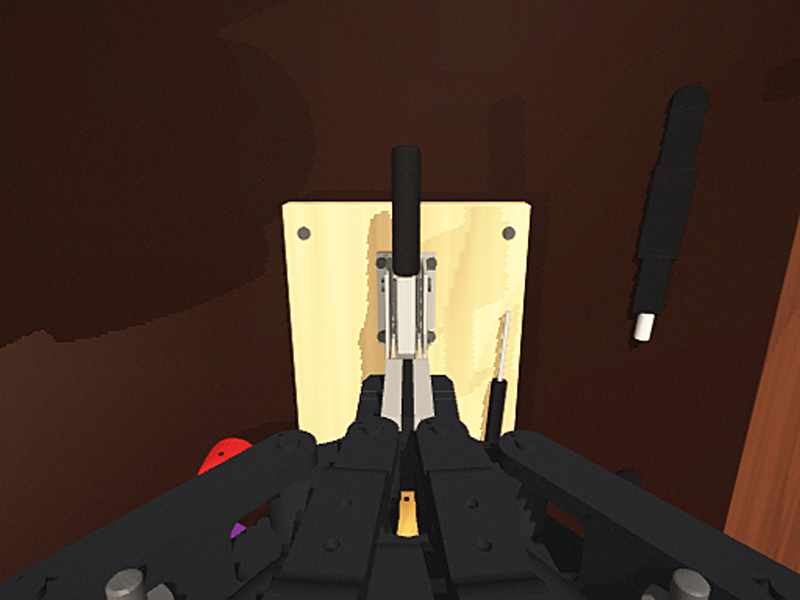

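The handle now lies along the board, with its tip at (407,147) and the start of the grip at (407,275). I'll check its angle numerically.

```bash
python3 - <<'E'
from h import *
c=m.camera("wrist");T=np.load("w2.npy")
from numpy.linalg import inv
def proj(P):
    q=inv(T)@np.r_[P,1];return (1.5625*np.array([c["cx"]+c["fx"]*q[0]/q[2],c["cy"]+c["fy"]*q[1]/q[2]])).round(1)
for t,px,pz in((-.03,.155,.071),(.04,.1555,.071),(.15,.156,.071),(.3,.1575,.0705)):
    print(t,[proj(jig(px+r*np.cos(t)-s*np.sin(t),pz+r*np.sin(t)+s*np.cos(t))) for r,s in((.128,.009),(.128,-.009),(.048,.009))])
print(proj(jig(.243,.018)),m.get_width())
E
```

```text
-0.03 [array([407.6, 146.2]), array([407.5, 147. ]), array([407.6, 279.7])]
0.04 [array([407.6, 146.6]), array([407.6, 145.2]), array([407.6, 281.4])]
0.15 [array([407.7, 150.2]), array([407.6, 144.9]), array([407.6, 285.2])]
0.3 [array([407.7, 159.1]), array([407.7, 147.8]), array([407.6, 290.4])]
[407.4 204.1] 9.753242003253836e-05
```

The image agrees with the locked angle of -0.03 rad. To be sure it's over centre, I'll press again squarely on the grip.

```bash
python3 - <<'E'
from h import *
o=down(.0045)
m.servo_line(jig(.255,.115),o,rate=.15)
f0=np.array(m.get_contact_force())
for z in np.arange(.108,.080,-.003):
    m.servo_line(jig(.255,z),o,rate=.03)
    f=np.array(m.get_contact_force())-f0;print(z.round(4),m.get_position()[2].round(4),f.round(1))
    if f[2]>25: break
m.servo_line(jig(.255,.14),o,rate=.15);print(m.get_time())
E
```

```text
0.108 0.108 [-1.2 -0.8  1.5]
0.105 0.1048 [-0.8 -0.4 -0. ]
0.102 0.1017 [-0.3  0.1 -0.4]
0.099 0.0988 [-1.   0.2  0. ]
0.096 0.096 [-0.4 -0.2  0.6]
0.093 0.0935 [-1.8  0.5  6.9]
0.09 0.0908 [-2.6  0.7 10.4]
0.087 0.0881 [-3.3  1.7 11.4]
0.084 0.0852 [-3.5  2.  11.6]
0.081 0.0822 [-4.   3.6 12.9]
17.2333
```

Contact starts at the same height as before, just below where the locked grip top should be, so the handle is at its stop and locked. Now the spinner.

```bash
python3 - <<'E'
from h import *
o=down(.0045)
m.command_gripper(.085,40)
m.move_to(jig(0,.19),o)
c,T=wrist();np.save("w3.npy",T)
cv2.imwrite("pics/w3.png",cv2.resize(c["image"][:,:,::-1],(800,600),interpolation=cv2.INTER_CUBIC));print(m.get_time())
from numpy.linalg import inv
def proj(P):
    q=inv(T)@np.r_[P,1];return (1.5625*np.array([c["cx"]+c["fx"]*q[0]/q[2],c["cy"]+c["fy"]*q[1]/q[2]])).round(1)
print("top",proj(jig(0,.088)),"skirt L/R",[proj(np.r_[N+[s*.022,0],.063]) for s in(-1,1)])
E
```

```text
19.0833
top [407.  306.7] skirt L/R [array([365.9, 291.5]), array([448.1, 291.9])]
```

View pics/w3.png

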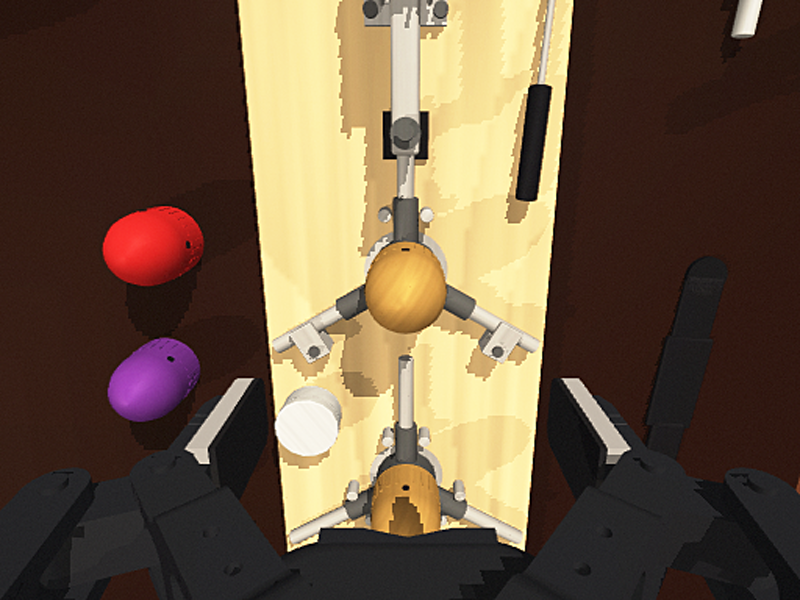

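The picture shows the clamp tip on the spar at (405,135) and the spinner centred at (406,287), within 1 mm of my estimate. Next I'll grip the skirt and try the thread.

```bash
cat >> h.py <<'E'
S=np.array([.5727,-.094]);Z0=.062;K=.024/(2*np.pi)
def turn(yaw,z,rate_w=.5,dyaw=.1):
    m.servo_line(np.r_[S,z],down(yaw),rate=max(2e-4,abs(z-m.get_position()[2])/(abs(dyaw)/rate_w)))
E
python3 - <<'E'
from h import *
m.servo_line(np.r_[S,Z0],down(.0045),rate=.08)
print(np.array(m.get_contact_force()).round(1))
m.command_gripper(.03,45)
print("w",m.get_width(),m.get_grip_force(),np.array(m.get_contact_force()).round(1))
t0=np.array(m.get_torque())
for sgn in(1,-1):
    for a in(.08,.16,.24,.32):
        t=m.get_time();turn(.0045+sgn*a,Z0+K*a,dyaw=.08)
        tq=np.array(m.get_torque())-t0
        print(sgn,a,tq.round(2),np.array(m.get_contact_force()).round(1),round(m.get_time()-t,2))
        if abs(tq[2])>.55: break
    else: print("loosens",sgn);break
    turn(.0045,Z0,dyaw=a)
print(m.get_time(),m.get_joint_positions())
E
```

```text
[-0.1 -0.8  0.7]
w 0.0436800357111299 45.13845171779394 [-1.8  0.5  6. ]
1 0.08 [-0.    0.06 -0.03] [-1.9  0.4  6.3] 0.25
1 0.16 [-0.11 -0.02  0.06] [-1.4  0.7  4.6] 0.25
1 0.24 [-0.2  -0.03  0.04] [-1.6 -0.3  4.3] 0.25
1 0.32 [-0.11 -0.01 -0.05] [-1.  -0.5  6.5] 0.25
loosens 1
22.3 [-1.83226505e-01  6.32361736e-01  1.82250128e+00 -5.15142900e-05
  6.86225345e-01 -5.06602619e-01]
```

It loosens counter-clockwise (right-handed): it turned 0.32 rad with almost no torque. I'll continue to 1.9 rad, regrip, finish unscrewing and lift.

```bash
python3 - <<'E'
from h import *
t0=np.array(m.get_torque())
def go(a0,a1,n,off=0):
    A=np.linspace(a0,a1,n+1)[1:]
    for a in A:
        turn(.0045+a-off,Z0+K*a,rate_w=.6,dyaw=(a1-a0)/n)
        tq=np.array(m.get_torque());f=np.array(m.get_contact_force())
        print(round(a,2),tq.round(2),f.round(1))
        if abs(tq[2])>.7 or np.linalg.norm(f)>40: raise SystemExit("high")
go(.32,1.9,8)
print(m.get_joint_positions()[5],m.get_width())
m.command_gripper(.066)
z=Z0+K*1.9
m.move_to(np.r_[S,z+.001],down(.6))
m.servo_line(np.r_[S,z],down(.6),rate=.02)
m.command_gripper(.03,45);print("regrip",m.get_width(),m.get_grip_force(),m.get_time())
go(1.9,2.6,4,off=1.9-.6+.0045)
z=m.get_position()[2]
for d in(.004,.010,.02):
    m.servo_line(np.r_[S,z+d],rate=.02);print(d,np.array(m.get_contact_force()).round(1),m.get_width())
    if abs(m.get_contact_force()[2])>25: raise SystemExit("stuck")
print(m.get_time())
c,T=wrist();cv2.imwrite("pics/w4.png",cv2.resize(c["image"][:,:,::-1],(800,600),interpolation=cv2.INTER_CUBIC))
E
```

```text
0.52 [0.03 0.2  0.03] [-1.5  0.1  5.7]
0.72 [0.09 0.23 0.04] [-2.2  1.   5.5]
0.91 [0.07 0.23 0.  ] [-1.7  0.1  5.5]
1.11 [0.21 0.24 0.02] [-0.5  0.9  5.1]
1.31 [0.13 0.21 0.06] [-0.8  1.5  5.3]
1.5 [0.21 0.24 0.  ] [-0.1  0.5  5.6]
1.7 [0.23 0.19 0.05] [0.2 1.1 5.6]
1.9 [ 0.27  0.15 -0.02] [-0.2  1.7  4.8]
-2.0846880075649166 0.04368193702747058
regrip 0.04303324188870245 45.365062253549695 27.6167
2.08 [0.05 0.18 0.07] [-1.   0.1  3.7]
2.25 [0.2  0.18 0.04] [-0.8  1.2  3.7]
2.42 [0.15 0.12 0.06] [-1.4  1.   4.9]
2.6 [ 0.44  0.13 -0.03] [-1.1  1.8  5.4]
0.004 [-0.4  1.1 -1.4] 0.043153546491556664
0.01 [ 0.3 -0.5 -1.4] 0.042807403934790066
0.02 [-0.3  0.7 -2.1] 0.04273343039674303
30.575
```

View pics/w4.png

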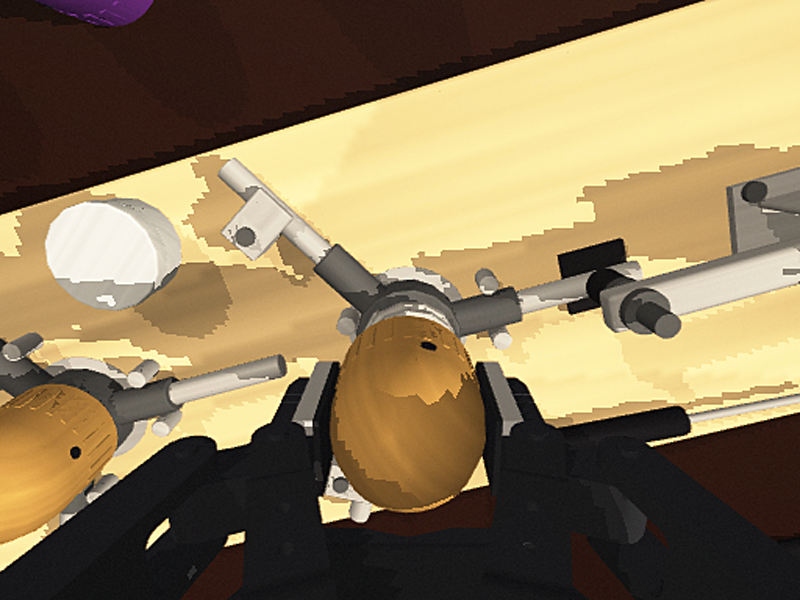

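The spinner at (408,415) is off its thread and in the fingers, the boss shows at (410,310), and the clamp is still on the spar at (605,285). I'll lift it the rest of the way.

```bash
python3 - <<'E'
from h import *
p=np.array(m.get_position())
m.command_gripper(.03,55)
m.servo_line(np.r_[S,p[2]+.02],rate=.04)
m.servo_line(np.r_[S,Z0+.14],rate=.06)
m.hold(1);print(m.get_position(),m.get_width(),m.get_grip_force(),np.array(m.get_contact_force()).round(1),m.get_time())
c,T=wrist();cv2.imwrite("pics/w5.png",cv2.resize(c["image"][:,:,::-1],(800,600),interpolation=cv2.INTER_CUBIC))
E
```

```text
[ 0.57271027 -0.09398963  0.20202563] 0.04250830300729327 59.01996932923794 [ 0.1 -0.6 -1.7] 34.1417
```

View pics/w5.png

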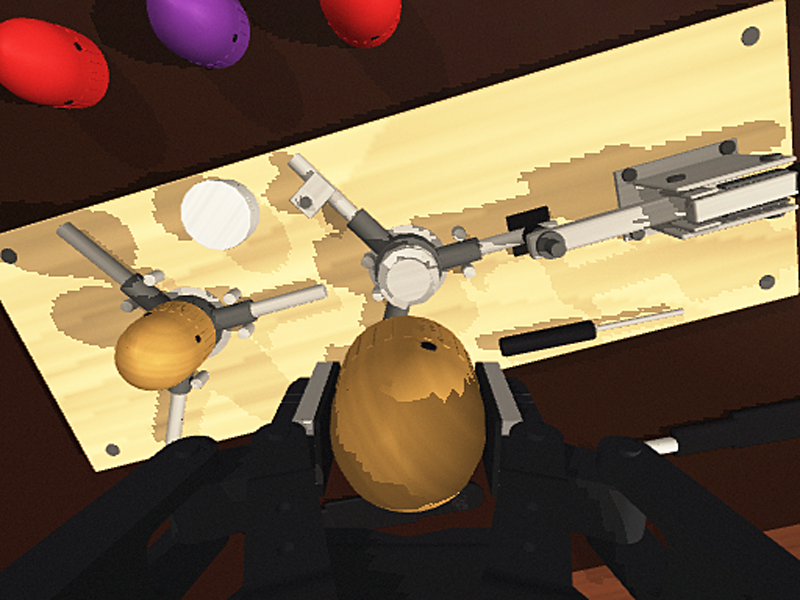

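The spinner is held well above the bare boss at (410,270), the clamp is closed on the spar at (540,240), and the tin, hex driver and parked hub haven't moved.

```bash
python3 -c "
from rig import manip as m
print(m.sign_off())"
```

```text
the job is handed in; nothing more can be done
None
```

I locked the clamp over the nested hub, unscrewed its spinner counter-clockwise (right-handed thread), and handed the job in at about 34 s with the spinner still in the gripper, about 14 cm above its seat. The sign-off gave no verdict. I judged the clamp locked from pictures and a press test, since the handle angle and clamp force can't be read directly.

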